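Spacer into the wide tile jig, tile held flush

TASK

Take the brass spacer from its wooden rest and slide it upright down to the floor of the one tile jig whose gap is wide enough for it, about midway along the gap, and let go of it. Then press that jig's sprung white tile towards the fence until spacer, tile and fence lie flush together, and finish while still holding the tile pressed firmly so (do not let it spring back). Do not try the spacer in the two narrow jigs, leave their tiles alone, and do not disturb the things around.

Things in the scene. Friction and masses are not known exactly. Their poses are not given: they have to be found in the camera images.
- spacer: Brass spacer, a loose upright plate of 0.14 to 0.28 kg: lower part 36 (x) x 12 (y) x 42 mm (z 0 to 42), above it a grip tab 24 (x) x 12 (y) mm up to z = 66 mm. Origin at the centre of its underside, z up. Stands at first in the wooden rest, its faces along the rest's slot.
- rest: Wooden rest screwed to the counter, 56 (x) x 46 (y) x 26 mm, origin at the centre of its underside; slot 40 (x) x 16 (y) mm with its floor at z = 6 mm, in which the spacer stands.
- jig_a: Fixed tile jig: dark metal base 100 (x) x 110 (y) x 12 mm, origin at its underside's centre. Fixed aluminium fence 60 (x) x 10 mm, y = 9 to 19 mm, top at z = 50. Facing it a sprung white tile 60 (x) x 10 mm, z 14 to 50, outer face at y = -19 mm, sliding along y. Between them an open-topped gap 18 mm wide along x, floor at z = 12. Takes the spacer.
- jig_b: Fixed tile jig: dark metal base 100 (x) x 110 (y) x 12 mm, origin at its underside's centre. Fixed aluminium fence 60 (x) x 10 mm, y = 9 to 19 mm, top at z = 50. Facing it a sprung white tile 60 (x) x 10 mm, z 14 to 50, outer face at y = -10 mm, sliding along y. Between them an open-topped gap 9 mm wide along x, floor at z = 12. Too narrow for the spacer.
- jig_c: Fixed tile jig: dark metal base 100 (x) x 110 (y) x 12 mm, origin at its underside's centre. Fixed aluminium fence 60 (x) x 10 mm, y = 9 to 19 mm, top at z = 50. Facing it a sprung white tile 60 (x) x 10 mm, z 14 to 50, outer face at y = -10 mm, sliding along y. Between them an open-topped gap 9 mm wide along x, floor at z = 12. Too narrow for the spacer.
- tile_a (a joint): Slide of jig A's tile, m: 0 at rest (gap fully open), grows as the tile is pushed along the jig's +y towards the fence, at most 0.012. A spring pushes it back with about 4 N at 0 and 0.4 N more per mm, so it returns when let go. With the spacer between, it is flush at 0.006.
- tile_b (a joint): Slide of jig B's tile, m: 0 at rest (gap fully open), grows as the tile is pushed along the jig's +y towards the fence, at most 0.008. A spring pushes it back with about 4 N at 0 and 0.4 N more per mm, so it returns when let go.
- tile_c (a joint): Slide of jig C's tile, m: 0 at rest (gap fully open), grows as the tile is pushed along the jig's +y towards the fence, at most 0.008. A spring pushes it back with about 4 N at 0 and 0.4 N more per mm, so it returns when let go.
- gap_a (a point): Centre of the floor of jig A's gap (12 mm above the counter, y = 0 in the jig's frame), axes as the jig. Spacer flush to the fence: its centre at y = +3 mm here, the tile's outer face then at y = -13 mm. Guide rods of tile at x = +-39 mm, z = 24 mm above the counter, ends at y = -46 mm.
- turntable: Bystander: aluminium turntable on rubber feet, 156 mm across, carrying a quartz helix model, 200 mm high in all; origin under its centre.
- ball_rack: Bystander: three red glass balls of 34 mm in a row on a wooden rack 50 x 125 mm, 41 mm high; origin under its centre.
- rod_gauge: Bystander: black rod gauge lying down, about 170 mm long along its x, 20 mm high; origin under the rod's middle.
- peg_cup: Bystander: squat white porcelain cup, 72 mm across, with blue pegs standing in it to 69 mm height; origin under its centre.
There are look-alikes about, which are no part of the job. Of the things like the spacer, leave any that is pink; of the rest the smaller one is meant.

How it is judged:
By the outcome, as a careful person would: the job done as asked, in the order asked, and still so for the second after the job is handed in, while the arm keeps its last pose, push and grip.
It also fails if it takes over 48 s, if anything falls off the work surface, if the arm or the gripper's body presses on something with over 40 N, if the wrist force passes 120 N, or if a joint passes its speed limit or range.

ROBOT

A 6-joint arm with a two-finger parallel gripper is mounted at the origin on the work surface. World frame = base frame: x ahead of the robot, y to its left, z up, the work surface at z = 0. Lengths are in m, angles in degrees, forces in N, time in s.
With the tool pointing down it reaches from about 0.375 to 0.9 m from the base axis. Payload 3.1 kg.
Tool frame: the origin (TCP) lies midway between the tips of the shut fingers; the grasp point (between the pads) lies 19 mm behind it (bot.hold_point_z is the distance from the TCP to the grasp point, in m); z points along the fingers, y is the line along which they close (so a half turn about z gives the same grasp; the last joint's range is limited). The gripper opens to 87 mm and grips with 3 to 60 N. Pads are 19 mm wide; open, the fingers measure 117 mm over their backs; the gripper's body (75 mm by 190 mm) begins 51 mm behind the grasp point.
Start: joints at [-80.644, 30.224, 82.088, -0, 67.689, -10.227], TCP at [0.21, -0.589, 0.223] pointing down, gripper open.
Joint ranges: [-176.69, 176.69], [-43.24, 126.21], [12.49, 139.97], [-82, 262], [0, 151.66], [-163.58, 163.58]. Speed limits (degrees/s): [159.86, 159.86, 180, 180, 180, 180].

INTERFACE

Orientations are given as a 3x3 rotation matrix whose columns are the frame's x, y, z axes.
In Python, from rig import read_state, optics, order, bot gives the robot as it stands.
- The arm moves only by the tool drive_tool, never from a script. Its argument "steps" is a list of rows, each a list of 7 numbers: the finger opening in mm, from 0 to 87, then the shift along the tool's x, y, z normalised to -1 to 1, where 1 is 0.12 m, then the turn, a rotation vector about the tool's x, y, z normalised to -1 to 1, where 1 is 1.5 rad. In form: [[jaw, tx, ty, tz, ax, ay, az], ...]. A call has 1 to 8 rows; each row is the pose to reach, as a shift and turn from the pose commanded when the call began, along the tool's axes at that moment; what a row does not reach only later rows make up. A row lasts 1/10 s, in which the tool goes at most 50 mm and 8.59 degrees, less where a joint would pass 70% of its speed; a pose out of reach is approached as far as the arm can. A call with a number of a shift or a turn outside -1 to 1 is refused whole. A call with a gripper value outside its range is refused whole. The fingers move at their own pace and stop on an object; the grip force is fixed at half the most. Time passes only in rows, so rows that repeat a pose let the fingers close. It gives the time, the measured TCP pose, the force, the opening and the grip force at its end, in the units of the state.
- read_state(): the state, without advancing time (a new reading comes with each control period).
- optics.capture(name): name is "scene" or "top"; returns a dict with "color" (420x560x3 uint8, blue, green, red), "range_z" (420x560 float32, m along the optical axis (not along the pixel's ray), 0 where there is no reading), "fx", "fy", "cx", "cy" (pixels), "rvec" (rotation vector, rad) and "tvec" (3), from world to camera coordinates, as OpenCV has them. Camera axes: x right, y down, z forward; pixel columns grow to the right and rows downward; lengths in m; the calibration is good to about 2 mm. A picture is of the moment at which its call begins.
- order.hand_in(): hands the job in; it is judged then, once.
The state is a dict: "time_s": time; "joint_positions": joint angles; "qvel": joint speeds; "tau": joint torques, N m; "position": TCP position; "tcp_rot": TCP orientation; "force": force on the tool from outside, world axes, zero at the start; "moment": the same for the moment, N m; "opening": opening from 0.0 (shut) to 1.0 (fully open); "grasp_force": force on a finger pad.
Only numpy, scipy, OpenCV 4.12 (cv2) and the standard library are available. Lean on these libraries where they do the work, as an engineer would, in place of code of your own. Each camera call takes 0.05 s, during which the arm holds its last target. There are 200 camera calls.

## Working session

There is one attempt and no reset: what is moved stays moved. The work goes in short steps, Python scripts to look and compute and a tool call to move; the robot and the scene stay as the last step left them, time stands still between calls to the robot, and variables do not carry over. Pictures are saved under pics/ and viewed, at most 10 in all, crops included, and the job is handed in when it is done.

Besides the shell and the picture viewer there is one more tool, called after "Call:" as name(argument=value, ...) on one line, values as JSON. drive_tool: Moves the arm, as the interface text tells. Scaled input: -1 to 1 covers 0.12 m each way for a shift and 1.5 rad each way for a turn. Its arguments: {"type":"object","properties":{"steps":{"type":"array"}},"required":["steps"]}

```bash
mkdir -p pics
cat > h.py <<'E'
import numpy as np, cv2
from rig import read_state, optics, order, bot
def cap(n):
    c=optics.capture(n); np.savez('%s.npz'%n,**c); return c
def load(n): return dict(np.load('%s.npz'%n))
def cloud(c):
    R=cv2.Rodrigues(c['rvec'])[0]; z=c['range_z']; v,u=np.indices(z.shape)
    P=np.stack([(u-c['cx'])/c['fx']*z,(v-c['cy'])/c['fy']*z,z],-1)
    W=(P-c['tvec'].ravel())@R; W[z==0]=np.nan; return W
def plane(c,u,v,h):
    R=cv2.Rodrigues(c['rvec'])[0]; o=-R.T@c['tvec'].ravel()
    d=R.T@np.array([(u-c['cx'])/c['fx'],(v-c['cy'])/c['fy'],1]); return o+d*(h-o[2])/d[2]
def pix(c,p): return cv2.projectPoints(np.float64([p]),c['rvec'],c['tvec'],np.float64([[c['fx'],0,c['cx']],[0,c['fy'],c['cy']],[0,0,1]]),None)[0].ravel()
E
python3 - <<'E'
from h import *
for n in ('top','scene'):
    c=cap(n); cv2.imwrite(f'pics/{n}0.png',cv2.resize(c['color'],(800,600),interpolation=cv2.INTER_CUBIC)); R=cv2.Rodrigues(c['rvec'])[0]; print(n,-R.T@c['tvec'].ravel(),c['fx'],R[2])
print(read_state())
E
```

```text
top [0.46068671 0.02234122 1.38785591] 478.07253372183624 [ 0.09316574 -0.01362139 -0.99555743]
scene [ 0.99085563 -0.68411838  0.76410672] 445.3479246182948 [-0.36074825  0.64035727 -0.67808795]
{'time_s': 0.1, 'joint_positions': array([-8.06434971e+01,  3.02736778e+01,  8.21472463e+01, -8.60416897e-04,
        6.76879776e+01, -1.02285475e+01]), 'qvel': array([ 0.04368227, -0.083309  , -0.25757329, -0.01562117,  0.00028493,
        0.02604808]), 'tau': array([-1.47489322e-03, -4.40988600e+01, -1.77149802e+01,  6.35368377e-02,
        5.34248224e-02, -3.51659787e-05]), 'position': array([ 0.20940956, -0.58820021,  0.22167905]), 'tcp_rot': array([[ 9.42143083e-01,  3.35210839e-01, -3.22716460e-04],
       [ 3.35210838e-01, -9.42141277e-01,  1.87314521e-03],
       [ 3.23854078e-04, -1.87294885e-03, -9.99998194e-01]]), 'force': array([ 0.0793145 , -0.26251065, -0.55429503]), 'moment': array([ 0.02107527, -0.04779426, -0.04601876]), 'grasp_force': 0.0, 'opening': 1.0028622714812976}
```

View pics/top0.png

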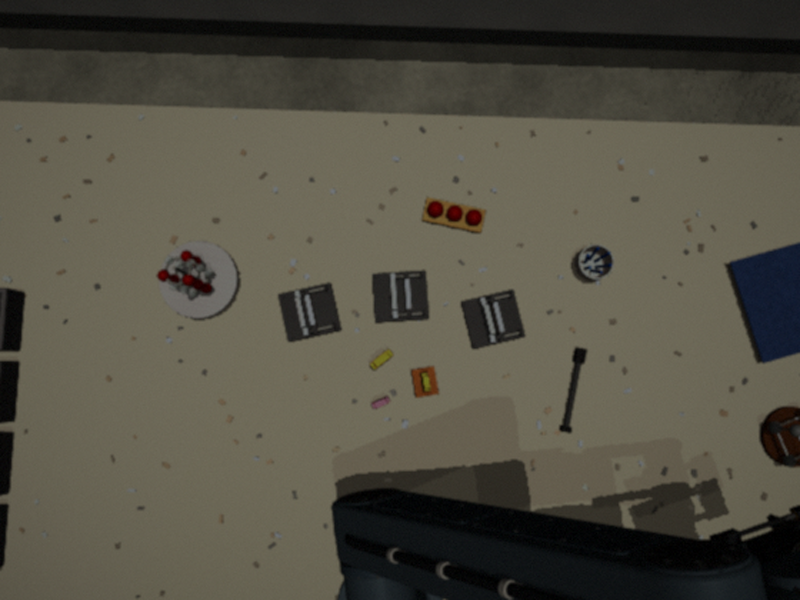

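View pics/scene0.png

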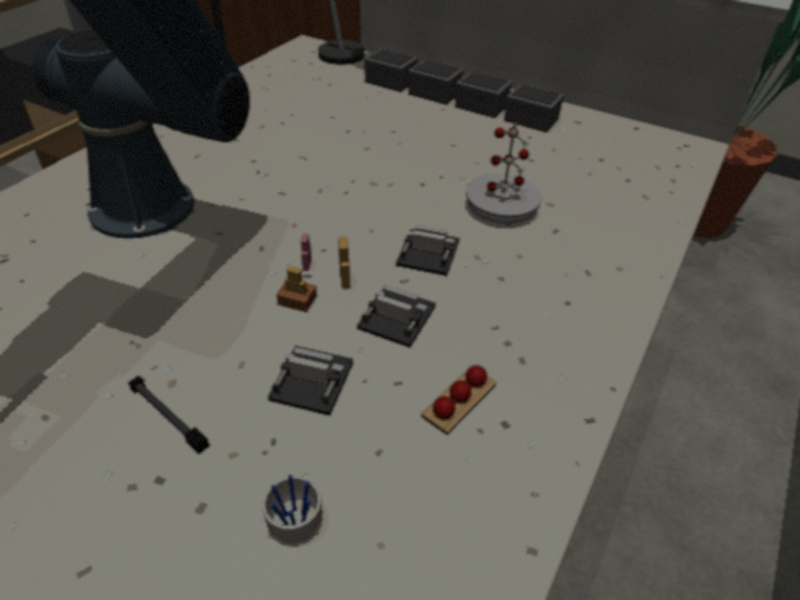

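The top view shows the jigs at about (310,312), (401,296) and (493,319), and the spacer in its rest at (425,381). The look-alikes are yellow at (381,358) and pink at (381,402). Next I'll enlarge the jigs and fit positions.

Run:
```python
from h import *
c=load('top'); a=c['color']
k=[a[190:250,190:240],a[180:240,255:305],a[195:255,320:370],a[235:295,255:315]]
g=lambda i:cv2.convertScaleAbs(cv2.resize(i,None,fx=6.6,fy=6.6,interpolation=cv2.INTER_CUBIC),alpha=1.6)[:390,:390]
k=[cv2.resize(i,(400,300*1),interpolation=cv2.INTER_CUBIC) if 0 else cv2.copyMakeBorder(cv2.resize(i,None,fx=5,fy=5,interpolation=cv2.INTER_CUBIC),0,0,0,400-5*i.shape[1],cv2.BORDER_CONSTANT) for i in k]
cv2.imwrite('pics/crop1.png',cv2.convertScaleAbs(np.vstack([np.hstack(k[:2]),np.hstack(k[2:])]),alpha=1.8))
W=cloud(c)
print('px size mm',1.38/c['fx']*1000, 'table z',np.nanmedian(W[200:240,100:150,2]))
hsv=cv2.cvtColor(a,cv2.COLOR_BGR2HSV)
# dark bases
for (u,v) in ((217,218),(281,207),(345,223)):
    s=np.s_[v-32:v+32,u-32:u+32]; m=((W[s][...,2]>0.007)&(W[s][...,2]<.06)).astype(np.uint8)
    n,l,st,ce=cv2.connectedComponentsWithStats(m); i=1+np.argmax(st[1:,4]); 
    w=W[s][l==i]; lo=w[w[:,2]<.03]; hi=w[w[:,2]>.035]
    r=cv2.minAreaRect((w[:,:2]*1000).astype(np.float32)); print(r,len(w))
    r=cv2.minAreaRect((hi[:,:2]*1000).astype(np.float32)); print('  hi',r,len(hi),np.percentile(hi[:,2],[10,50,90]))
s=np.s_[250:282,285:312]; w=W[s][(W[s][...,2]>.012)]; print('rest',cv2.minAreaRect((w[:,:2]*1000).astype(np.float32)),w[:,2].max())
t=w[w[:,2]>.04]; print('spacer top',t.mean(0),len(t))
```

```text
px size mm 2.886591265255462 table z 0.001554906977097382
((574.1697387695312, 179.92819213867188), (99.81924438476562, 110.17015075683594), 14.342826843261719) 1244
  hi ((571.852783203125, 183.67007446289062), (86.12066650390625, 28.964191436767578), 14.36457347869873) 176 [0.04210346 0.04879132 0.05245238]
((612.6858520507812, -2.025615692138672), (102.14059448242188, 112.78714752197266), 5.495528697967529) 1230
  hi ((611.9537353515625, -2.8917369842529297), (86.71701049804688, 37.83810043334961), 5.287639141082764) 162 [0.04284268 0.04847924 0.05266738]
((569.4191284179688, -192.1364288330078), (102.35266876220703, 110.79627227783203), 14.644964218139648) 1235
  hi ((566.6802978515625, -188.45779418945312), (84.03794860839844, 29.402801513671875), 15.307567596435547) 193 [0.03873164 0.0491442  0.05304116]
rest ((440.6228942871094, -55.9521484375), (55.61839294433594, 46.1418571472168), 10.944337844848633) 0.07560257960031296
spacer top [ 0.4407779  -0.05571643  0.06282425] 60
```

View pics/crop1.png

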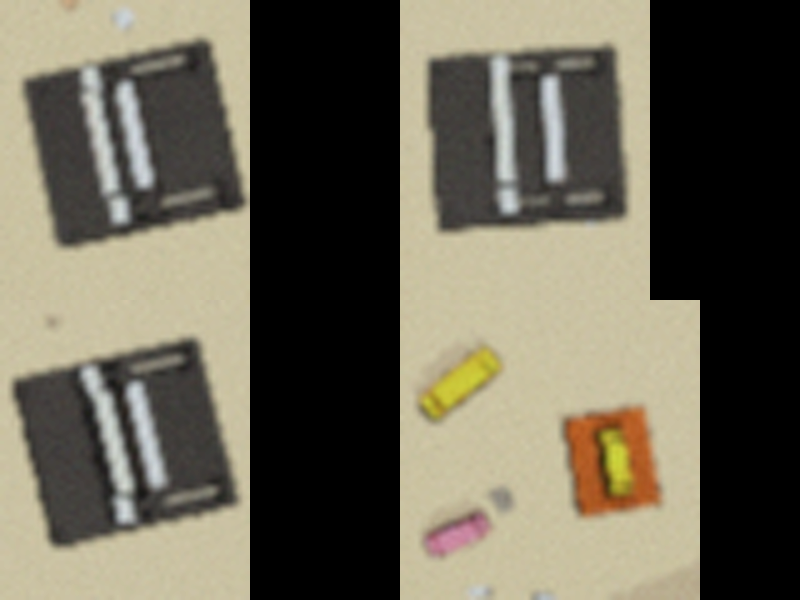

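The middle jig is the wide one: 38 mm across fence and tile, against 29 mm for the others. Its fence is on world +y, its origin about (0.612,-0.002) and its yaw about 5.4°. The rest is at (0.4406,-0.056) with yaw about 10.9°. Both measured sizes match the given ones. I'll move over the rest.

Call:
drive_tool(steps=[[87,0.825,-0.883,0,0,0,0],[87,0.825,-0.883,0,0,0,0],[87,0.825,-0.883,0,0,0,0],[87,0.825,-0.883,0,0,0,0]])

```text
time_s: 0.5
position: [0.2683, -0.4486, 0.2217]
tcp_rot: [[0.941, 0.339, -0.001], [0.339, -0.941, 0.008], [0.001, -0.008, -1.0]]
force: [-0.3, 0.0, 0.3]
opening: 0.999
grasp_force: 0.0
```

Call:
drive_tool(steps=[[87,0.825,-0.883,0,0,0,0],[87,0.825,-0.883,0,0,0,0],[87,0.825,-0.883,0,0,0,0],[87,0.825,-0.883,0,0,0,0]])

```text
time_s: 0.9
position: [0.3253, -0.3174, 0.222]
tcp_rot: [[0.94, 0.34, -0.002], [0.34, -0.94, 0.005], [0.0, -0.005, -1.0]]
force: [-0.2, -0.1, -0.2]
opening: 0.999
grasp_force: 0.0
```

Call:
drive_tool(steps=[[87,0.825,-0.883,0,0,0,0],[87,0.825,-0.883,0,0,0,0],[87,0.825,-0.883,0,0,0,0],[87,0.825,-0.883,0,0,0,0]])

```text
time_s: 1.3
position: [0.3835, -0.1861, 0.2224]
tcp_rot: [[0.94, 0.341, -0.001], [0.341, -0.94, 0.002], [0.0, -0.002, -1.0]]
force: [-0.2, -0.2, 0.9]
opening: 1.0
grasp_force: 0.0
```

Call:
drive_tool(steps=[[60,0.825,-0.883,0,0,0,0],[50,0.825,-0.883,0,0,0,0.1],[40,0.825,-0.883,0,0,0,0.1],[40,0.825,-0.883,0,0,0,0.1],[40,0.825,-0.883,0,0,0,0.1],[40,0.825,-0.883,0,0,0,0.1]])

```text
time_s: 1.9
position: [0.4408, -0.0584, 0.2225]
tcp_rot: [[0.982, 0.19, 0.0], [0.19, -0.982, -0.001], [-0.0, 0.001, -1.0]]
force: [-0.6, -0.1, -0.2]
opening: 0.541
grasp_force: 0.0
```

```bash
cat >> h.py <<'E'
def to(x,y,z,yaw):
    s=read_state(); R=s['tcp_rot']; a=np.radians(yaw)
    T=np.array([[np.cos(a),np.sin(a),0],[np.sin(a),-np.cos(a),0],[0,0,-1.]])
    d=R.T@(np.array([x,y,z])-s['position'])/0.12; r=cv2.Rodrigues(R.T@T)[0].ravel()/1.5
    print('pos',s['position'].round(4),'yaw',np.degrees(np.arctan2(R[1,0],R[0,0])).round(2),'F',s['force'].round(1),'open',s['opening'].round(3),'grip',s['grasp_force'],'t',s['time_s'])
    print('shift',d.round(4),'turn',r.round(4))
E
python3 - <<'E'
from h import *
to(.4406,-.056,.12,10.9)
for n in ('top','scene'): cap(n)
a,b=load('top')['color'],load('scene')['color']
f=lambda i:cv2.convertScaleAbs(cv2.resize(i,(400,600),interpolation=cv2.INTER_CUBIC),alpha=1.5)
cv2.imwrite('pics/over.png',np.hstack([f(a[215:305,265:325]),f(b[130:220,185:245])]))
E
```

```text
Traceback (most recent call last):
  File "h.py", line 18, in to
    print('pos',s['position'].round(4),'yaw',np.degrees(np.arctan2(R[1,0],R[0,0])).round(2),'F',s['force'].round(1),'open',s['opening'].round(3),'grip',s['grasp_force'],'t',s['time_s'])
                                                                                                                           ^^^^^^^^^^^^^^^^^^
AttributeError: 'float' object has no attribute 'round'
```

Call:
drive_tool(steps=[[40,0.002,-0.02,0.35,0,0,0],[40,0.002,-0.02,0.7,0,0,0],[40,0.002,-0.02,0.9,0,0,0],[40,0.002,-0.02,0.9,0,0,0],[40,0.002,-0.02,0.9,0,0,0]])

```text
time_s: 2.4
position: [0.4404, -0.056, 0.1146]
tcp_rot: [[0.982, 0.188, -0.0], [0.188, -0.982, -0.0], [-0.0, -0.0, -1.0]]
force: [-0.9, 0.2, -0.3]
opening: 0.459
grasp_force: 0.0
```

```bash
sed -i "s/s\['opening'\].round(3)/round(s['opening'],3)/" h.py
python3 - <<'E'
from h import *
to(.4406,-.056,.048,10.9)
for n in ('top','scene'): cap(n)
a,b=load('top')['color'],load('scene')['color']
f=lambda i:cv2.convertScaleAbs(cv2.resize(i,(400,600),interpolation=cv2.INTER_CUBIC),alpha=1.5)
cv2.imwrite('pics/over.png',np.hstack([f(a[215:305,265:325]),f(b[130:220,185:245])]))
c=load('scene'); W=cloud(c); h=cv2.cvtColor(c['color'],cv2.COLOR_BGR2HSV)
for p in ((.4406,-.056,.072),(.4406,-.056,.026)): print(pix(c,p)-[185,130])
E
```

```text
pos [ 0.4404 -0.056   0.1146] yaw 10.85 F [-0.9  0.2 -0.3] open 0.459 grip 0.0 t 2.4
shift [0.002  0.0007 0.5553] turn [-0.      0.0003 -0.0006]
[21.26667128 56.68951107]
[22.8946511  70.94898818]
```

View pics/over.png

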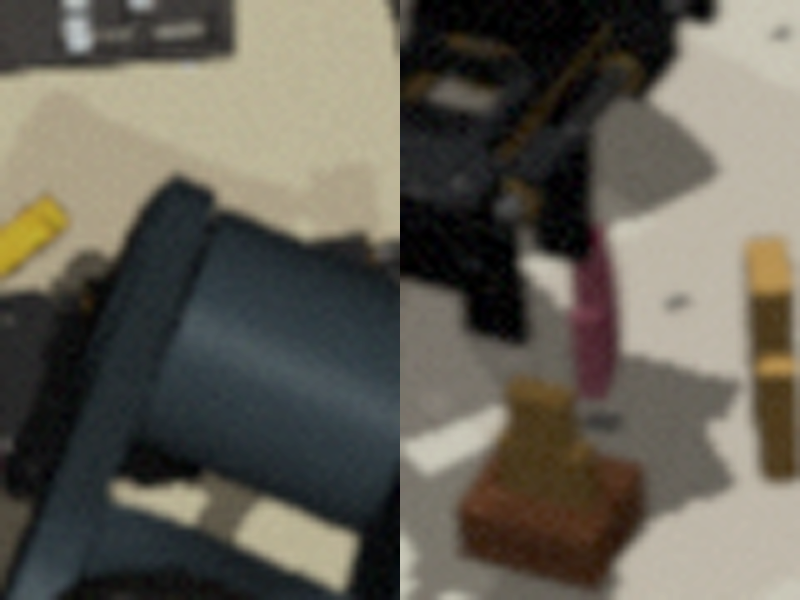

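The view from "scene" shows the fingers behind and above the tab, whose top is at about (542,388) in the crop. It lands about 1.5 px from the prediction, so I'll cross-check with the scene cloud.

Run:
```python
from h import *
c=load('scene'); W=cloud(c); h=cv2.cvtColor(c['color'],cv2.COLOR_BGR2HSV)
s=np.s_[180:222,190:224]; w=W[s]; hh=h[s]
for i in range(4,42,3): print(i+180,[ '%d,%d,%d'%tuple(np.nan_to_num(w[i,j])*1000) for j in range(2,34,4)])
m=(w[...,2]>.035)&(w[...,2]<.09)&(abs(w[...,0]-.44)<.04)&(abs(w[...,1]+.056)<.04); p=w[m]; print('sp',p.mean(0),p.min(0),p.max(0),len(p))
m=(w[...,2]>.02)&(w[...,2]<.03); p=w[m]; print('resttop',cv2.minAreaRect((p[:,:2]*1000).astype(np.float32)),len(p))
m=(w[...,2]>.007)&(w[...,2]<.09)&(abs(w[...,0]-.44)<.04)&(abs(w[...,1]+.056)<.04); p=w[m]; print('rest',cv2.minAreaRect((p[:,:2]*1000).astype(np.float32)),len(p))
```

```text
184 ['343,0,-1', '351,5,-2', '361,10,-1', '368,17,-3', '377,24,-4', '400,12,14', '402,27,4', '404,40,-3']
187 ['349,-8,-2', '361,-6,0', '368,1,-1', '434,-57,69', '386,12,-1', '405,6,10', '405,22,0', '413,29,-2']
190 ['356,-17,-4', '365,-12,-3', '430,-68,66', '439,-63,66', '449,-61,69', '402,8,-2', '413,12,0', '420,19,-1']
193 ['366,-29,-1', '374,-23,-2', '420,-58,44', '438,-64,57', '448,-61,59', '410,-2,0', '418,4,-2', '428,8,-1']
196 ['375,-40,1', '383,-34,0', '427,-67,44', '437,-64,47', '451,-65,54', '454,-54,47', '427,-7,0', '435,0,-1']
199 ['379,-46,-3', '388,-41,-2', '425,-67,34', '437,-66,38', '448,-64,42', '455,-57,41', '451,-37,24', '459,-31,22']
202 ['388,-57,-1', '416,-73,24', '426,-68,25', '437,-67,29', '447,-63,31', '457,-60,33', '459,-48,26', '460,-33,14']
205 ['396,-66,0', '423,-81,24', '430,-75,22', '438,-69,22', '445,-63,20', '456,-60,23', '464,-55,23', '465,-40,12']
208 ['401,-73,-3', '427,-86,19', '438,-84,23', '445,-78,21', '454,-73,22', '461,-68,22', '466,-59,17', '462,-38,0']
211 ['408,-83,-1', '426,-87,9', '436,-84,12', '447,-81,15', '456,-78,17', '468,-77,22', '467,-61,9', '0,0,0']
214 ['416,-93,0', '423,-86,-2', '434,-83,1', '446,-82,5', '456,-78,7', '466,-76,11', '469,-64,2', '473,-54,-3']
217 ['421,-99,-2', '430,-95,-1', '438,-89,-2', '448,-86,0', '455,-79,-2', '465,-76,0', '472,-69,-1', '481,-65,0']
220 ['428,-107,-3', '436,-102,-3', '445,-98,-1', '455,-94,0', '462,-88,-1', '470,-83,-2', '480,-79,0', '485,-71,-3']
sp [ 0.4418279  -0.06288362  0.05424339] [ 0.42024804 -0.06968474  0.03527949] [ 0.45891741 -0.05147797  0.07240863] 170
resttop ((433.3669128417969, -29.701526641845703), (57.086578369140625, 112.28135681152344), 11.410926818847656) 232
rest ((439.7716064453125, -60.29908752441406), (58.62287139892578, 50.67386245727539), 14.037360191345215) 523
```

Scene puts the spacer centre at y≈-0.0585 and top puts it at -0.056, within calibration. I'll use -0.057, descend with the pads open and close gently.

Call:
drive_tool(steps=[[36,0.002,0.01,0.25,0,0,0],[34,0.002,0.01,0.45,0,0,0],[34,0.002,0.01,0.555,0,0,0],[34,0.002,0.01,0.555,0,0,0],[34,0.002,0.01,0.555,0,0,0]])

```text
time_s: 3.0
position: [0.4418, -0.056, 0.049]
tcp_rot: [[0.982, 0.191, 0.002], [0.191, -0.982, -0.001], [0.002, 0.001, -1.0]]
force: [0.5, 0.2, 0.3]
opening: 0.395
grasp_force: 0.0
```

Call:
drive_tool(steps=[[22,0,0,0,0,0,0],[16,0,0,0,0,0,0],[10,0,0,0,0,0,0],[6,0,0,0,0,0,0],[6,0,0,0,0,0,0],[6,0,0,0,0,0,0],[6,0,0,0,0,0,0]])

```text
time_s: 3.7
position: [0.4412, -0.0556, 0.0484]
tcp_rot: [[0.982, 0.191, 0.001], [0.191, -0.982, -0.0], [0.001, 0.001, -1.0]]
force: [-0.8, 0.5, 5.5]
opening: 0.135
grasp_force: 30.0
```

Call:
drive_tool(steps=[[6,0,0,-0.15,0,0,0],[6,0,0,-0.4,0,0,0],[6,0,0,-0.7,0,0,0],[6,0,0,-0.92,0,0,0],[6,0,0,-0.92,0,0,0],[6,0,0,-0.92,0,0,0]])

```text
time_s: 4.3
position: [0.4404, -0.0553, 0.1582]
tcp_rot: [[0.982, 0.191, -0.0], [0.191, -0.982, -0.0], [-0.0, 0.0, -1.0]]
force: [-0.8, -0.3, -2.8]
opening: 0.133
grasp_force: 30.0
```

Call:
drive_tool(steps=[[6,0.2,-0.02,0,0,0,0],[6,0.5,-0.055,0,0,0,0],[6,0.738,-0.082,0,0,0,0.0],[6,0.738,-0.082,0,0,0,0],[6,0.738,-0.082,0,0,0,0]])

```text
time_s: 4.8
position: [0.5242, -0.0283, 0.1561]
tcp_rot: [[0.981, 0.192, -0.005], [0.192, -0.981, 0.001], [-0.005, -0.002, -1.0]]
force: [-1.1, -0.3, -1.6]
opening: 0.135
grasp_force: 30.0
```

Call:
drive_tool(steps=[[6,0.2,-0.02,0,0,0,0.03],[6,0.5,-0.055,0,0,0,0.065],[6,0.738,-0.082,0,0,0,0.065],[6,0.738,-0.082,0,0,0,0.065],[6,0.738,-0.082,0,0,0,0.065],[6,0.738,-0.082,0,0,0,0.065]])

```text
time_s: 5.4
position: [0.6082, -0.0025, 0.1571]
tcp_rot: [[0.996, 0.094, -0.005], [0.094, -0.996, 0.001], [-0.005, -0.001, -1.0]]
force: [0.7, -0.2, -2.2]
opening: 0.136
grasp_force: 30.0
```

Run:
```python
from h import *
to(.612,-.003,.11,5.4)
c=cap('scene'); cap('top'); b=c['color']
o=pix(c,(.612,-.003,.06)).round().astype(int); print(o)
u,v=o[0]-45,o[1]-40
cv2.imwrite('pics/jig.png',cv2.convertScaleAbs(cv2.resize(b[v:v+60,u:u+80],(800,600),interpolation=cv2.INTER_CUBIC),alpha=1.5)); print(u,v)
# scene jig estimate
W=cloud(c)
a=np.radians(5.4); X=np.array([np.cos(a),np.sin(a)]);Y=np.array([-np.sin(a),np.cos(a)])
q=np.stack([(W[...,:2]-[.612,-.003])@X,(W[...,:2]-[.612,-.003])@Y,W[...,2]],-1)*1000
m=(abs(q[...,0])<70)&(abs(q[...,1])<75)
w=q[m&(q[...,2]>5)&(q[...,2]<15)]; print('base',cv2.minAreaRect(w[:,:2].astype(np.float32)),len(w))
for lab,lo,hi in (('top',46,54),):
  w=q[m&(q[...,2]>lo)&(q[...,2]<hi)&(abs(q[...,0])<26)]; print(lab,np.histogram(w[:,1],bins=np.arange(-40,40,2)))
w=q[m&(q[...,2]>22)&(q[...,2]<44)&(abs(q[...,0])<25)&(q[...,1]<-5)&(q[...,1]>-30)]; print('tileface',np.percentile(w[:,1],[10,50,90]),len(w), np.polyfit(w[:,0],w[:,1],1))
w=q[m&(q[...,2]>80)&(q[...,2]<112)]; print('spacer lower',w.mean(0),np.percentile(w,[5,50,95],axis=0),np.polyfit(w[:,0],w[:,1],1))
```

```text
pos [ 0.6082 -0.0025  0.1571] yaw 5.38 F [ 0.7 -0.2 -2.2] open 0.136 grip 30.002118760021403 t 5.4
shift [0.0334 0.0072 0.3925] turn [-0.0007  0.0031 -0.0003]
[279 203]
234 163
base ((-1.6097640991210938, -4.121074676513672), (114.19303894042969, 100.3399429321289), 89.53313446044922) 632
top (array([ 0,  0,  0,  0,  0,  0,  0,  3,  8, 14, 11, 12, 15,  5,  1,  0,  0,
        0,  0,  0,  0,  2, 13, 11, 13,  9, 10,  7,  0,  0,  0,  0,  0,  0,
        0,  0,  0,  0,  0]), array([-40, -38, -36, -34, -32, -30, -28, -26, -24, -22, -20, -18, -16,
       -14, -12, -10,  -8,  -6,  -4,  -2,   0,   2,   4,   6,   8,  10,
        12,  14,  16,  18,  20,  22,  24,  26,  28,  30,  32,  34,  36,
        38]))
tileface [-23.69433154 -22.15216609 -20.46808536] 132 [ 1.46444499e-02 -2.21205482e+01]<stdin>:16: RuntimeWarning: Mean of empty slice.
  ret = um.true_divide(
Traceback (most recent call last):
IndexError: index -1 is out of bounds for axis 0 with size 0
```

View pics/jig.png

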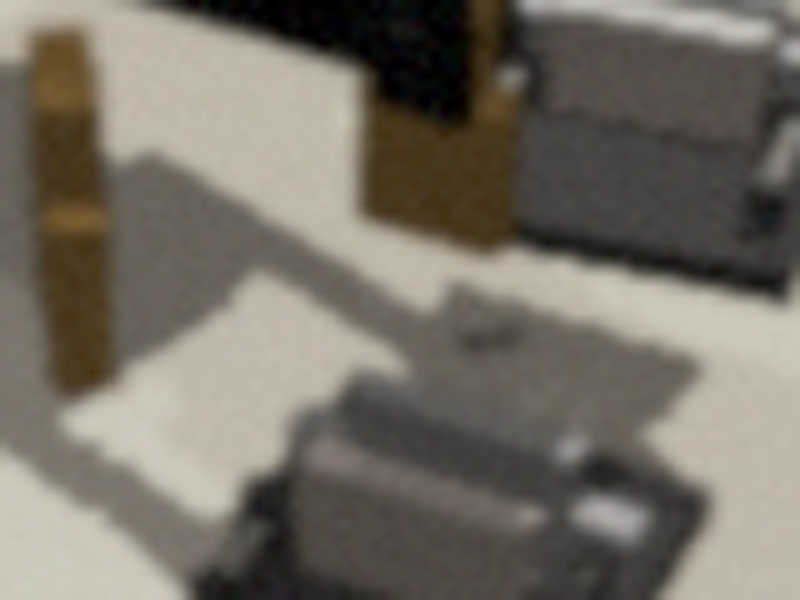

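The crop shows the spacer held upright, its lower edge from (362,212) to (505,245), near jig A at the upper right. I'll measure the spacer against TCP and jig in the same scene cloud.

Run:
```python
from h import *
c=load('scene'); W=cloud(c); h=cv2.cvtColor(c['color'],cv2.COLOR_BGR2HSV)
a=np.radians(5.4); X=np.array([np.cos(a),np.sin(a)]);Y=np.array([-np.sin(a),np.cos(a)])
q=np.stack([(W[...,:2]-[.6082,-.0025])@X,(W[...,:2]-[.6082,-.0025])@Y,W[...,2]],-1)*1000
v,u=np.indices(h.shape[:2]); 
m=(u>268)&(u<288)&(v>170)&(v<190)&(q[...,2]>90)&(h[...,0]>10)&(h[...,0]<35)&(h[...,1]>120)
w=q[m]; print('spacer',len(w),np.percentile(w,[2,50,98],axis=0).round(1),np.polyfit(w[:,0],w[:,1],1),np.polyfit(w[:,2],w[:,1],1))
# tile x extent
m=(abs(q[...,0])<60)&(q[...,1]<-8)&(q[...,1]>-35)&(q[...,2]>32)&(q[...,2]<56); w=q[m]; print('tile rel TCP', np.percentile(w,[1,3,50,97,99],axis=0).round(1))
w=w[w[:,2]<44]; w=w[abs(w[:,0])<30]; print('face',np.median(w,0),np.polyfit(w[:,0],w[:,1],1))
# top camera, spread of tile/fence with initial top image not stored; use bias table
m=(abs(q[...,0])<60)&(q[...,1]<-80)&(q[...,1]>-100); print('table z',np.median(q[m][:,2]))
```

```text
spacer 182 [[-14.5 -16.9 118. ]
 [  3.8  -7.5 136.7]
 [ 15.9  -0.9 159.6]] [ 0.09852556 -7.82463949] [-0.0703902   2.10986919]
tile rel TCP [[-28.1 -25.8  32.4]
 [-26.8 -25.4  33. ]
 [  3.8 -21.8  44.4]
 [ 31.8 -14.1  49.7]
 [ 43.7 -13.2  50.4]]
face [  0.99613288 -22.88059375  37.95918701] [ 1.06195961e-02 -2.28606453e+01]
table z 239.2470581160301
```

Call:
drive_tool(steps=[[6,0.0275,0.015,0.15,0,0,0],[6,0.0275,0.015,0.35,0,0,0],[6,0.0275,0.015,0.48,0,0,0],[6,0.0275,0.015,0.48,0,0,0],[6,0.0275,0.015,0.48,0,0,0],[6,0.0275,0.015,0.48,0,0,0]])

```text
time_s: 6.1
position: [0.615, -0.0042, 0.1019]
tcp_rot: [[0.996, 0.094, 0.002], [0.094, -0.996, -0.0], [0.002, 0.001, -1.0]]
force: [0.5, 0.1, -1.7]
opening: 0.14
grasp_force: 30.0
```

Run:
```python
from h import *
to(.612,-.004,.0545,5.4)
c=cap('scene'); b=c['color']
cv2.imwrite('pics/jig2.png',cv2.convertScaleAbs(cv2.resize(b[160:205,260:320],(800,600),interpolation=cv2.INTER_CUBIC),alpha=1.6))
W=cloud(c); p=read_state()['position']
a=np.radians(5.4); X=np.array([np.cos(a),np.sin(a)]);Y=np.array([-np.sin(a),np.cos(a)])
q=np.stack([(W[...,:2]-p[:2])@X,(W[...,:2]-p[:2])@Y,W[...,2]],-1)*1000
for v in range(168,196,2): print(v,['%d,%d,%d'%tuple(q[v,u]) for u in (276,280,284,288,292,296,300)])
```

```text
pos [ 0.615  -0.0042  0.1019] yaw 5.39 F [ 0.5  0.1 -1.7] open 0.14 grip 30.00210859172512 t 6.1
shift [-0.0256 -0.0043  0.3953] turn [ 0.0004 -0.0013 -0.0001]
168 ['5,-37,193', '22,-56,212', '22,-36,198', '27,-27,194', '34,-21,192', '-30,171,37', '-20,175,37']
170 ['18,-66,213', '24,-59,210', '23,-36,193', '30,-32,193', '35,-24,189', '-30,170,30', '-19,173,32']
172 ['20,-71,212', '23,-58,204', '24,-40,191', '32,-38,192', '36,-24,184', '-31,175,20', '-20,175,24']
174 ['23,-77,212', '30,-73,212', '26,-43,189', '34,-40,189', '35,-22,178', '-30,173,15', '-19,174,17']
176 ['26,-84,212', '33,-79,212', '28,-47,187', '35,-42,186', '-38,165,11', '-29,171,10', '-19,176,9']
178 ['30,-91,214', '35,-84,211', '29,-51,185', '34,-39,178', '-35,158,9', '-26,165,8', '-15,167,11']
180 ['31,-93,211', '35,-84,206', '31,-55,183', '-42,147,8', '-32,152,8', '-21,152,13', '-13,161,9']
182 ['31,-94,207', '35,-84,201', '6,4,124', '-39,141,7', '-28,142,10', '-19,149,8', '-8,149,12']
184 ['32,-96,203', '35,-82,194', '7,2,121', '-35,132,8', '-25,134,10', '-16,141,9', '-6,146,9']
186 ['31,-94,197', '35,-84,190', '9,0,117', '-33,127,6', '-22,128,9', '-14,136,6', '-3,137,9']
188 ['28,-87,185', '35,-83,184', '9,0,112', '-33,128,-1', '-22,129,1', '-11,130,5', '0,131,8']
190 ['29,-89,182', '35,-83,179', '8,1,104', '-29,120,0', '-21,128,-3', '-10,129,0', '-1,135,-1']
192 ['28,-87,174', '35,-82,174', '9,0,99', '-26,112,0', '-17,117,0', '-8,123,-1', '1,127,0']
194 ['-2,-16,101', '7,-17,106', '11,-4,98', '-24,109,-4', '-14,110,-1', '-4,115,-1', '3,122,-3']
```

View pics/jig2.png

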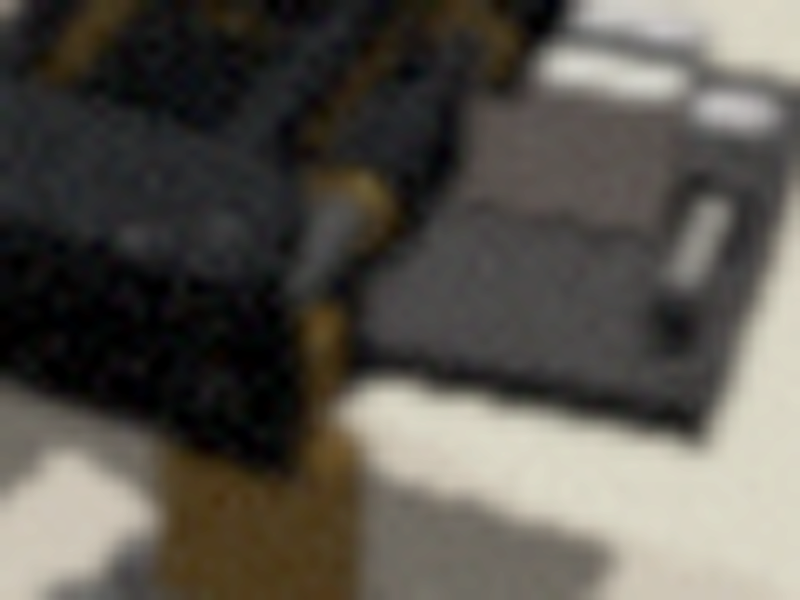

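That crop cut off jig A. The jig visible upper right is the left-hand narrow one, so I'll re-crop lower.

Run:
```python
from h import *
to(.612,-.004,.0545,5.4)
c=cap('scene'); b=c['color']
cv2.imwrite('pics/jig3.png',cv2.convertScaleAbs(cv2.resize(b[190:250,240:320],(800,600),interpolation=cv2.INTER_CUBIC),alpha=1.6))
W=cloud(c); p=read_state()['position']
a=np.radians(5.4); X=np.array([np.cos(a),np.sin(a)]);Y=np.array([-np.sin(a),np.cos(a)])
q=np.stack([(W[...,:2]-p[:2])@X,(W[...,:2]-p[:2])@Y,W[...,2]],-1)*1000
for v in range(194,232,2): print(v,['%d,%d,%d'%tuple(q[v,u]) for u in range(262,302,4)])
s=q[(q[...,2]>66)&(q[...,2]<94)&(abs(q[...,0])<30)&(abs(q[...,1])<14)]; print('spacer',np.percentile(s,[2,20,50,80,98],axis=0).round(1))
w=q[(q[...,2]>20)&(q[...,2]<44)&(abs(q[...,0])<27)&(q[...,1]<-12)&(q[...,1]>-30)]; print('face',np.percentile(w[:,1],[20,50,80]),np.polyfit(w[:,0],w[:,1],1))
w=q[(q[...,2]>20)&(q[...,2]<54)&(q[...,1]<-12)&(q[...,1]>-30)&(abs(q[...,0])<60)]; print('tile x',np.percentile(w[:,0],[1,4,96,99]))
```

```text
pos [ 0.6151 -0.0041  0.102 ] yaw 5.4 F [-0.1  0.4 -2. ] open 0.137 grip 30.002113811206073 t 6.15
shift [-0.0269 -0.0038  0.396 ] turn [ 0.0004 -0.0015 -0.0001]
194 ['-84,76,-1', '-75,81,-2', '-66,87,-3', '-12,-6,90', '33,-87,171', '8,-8,99', '16,-3,99', '-18,106,0', '-10,114,-2', '0,117,-1']
196 ['-81,68,-1', '-71,73,-1', '-63,80,-4', '-12,-6,84', '-1,-8,90', '8,-8,94', '14,0,89', '-16,102,-3', '-6,107,-2', '3,110,-1']
198 ['-78,64,-4', '-68,66,-1', '-59,71,-1', '-11,-8,79', '-2,-6,82', '8,-7,86', '15,0,84', '-13,95,-3', '-3,100,-3', '5,105,-3']
200 ['-73,54,0', '-64,58,0', '-32,14,47', '-11,-7,72', '-1,-7,76', '8,-7,81', '16,-1,79', '-9,88,-2', '0,90,0', '9,96,-1']
202 ['-70,47,-1', '-62,53,-2', '-28,6,48', '-11,-7,66', '0,-8,72', '8,-7,74', '14,2,69', '-6,80,-1', '1,88,-5', '12,89,-1']
204 ['-67,42,-2', '-43,16,28', '-28,6,41', '-11,-8,61', '-1,-6,63', '9,-7,69', '14,2,62', '-2,72,0', '6,76,0', '15,81,0']Traceback (most recent call last):
  File "<stdin>", line 8, in <module>
ValueError: cannot convert float NaN to integer
```

View pics/jig3.png

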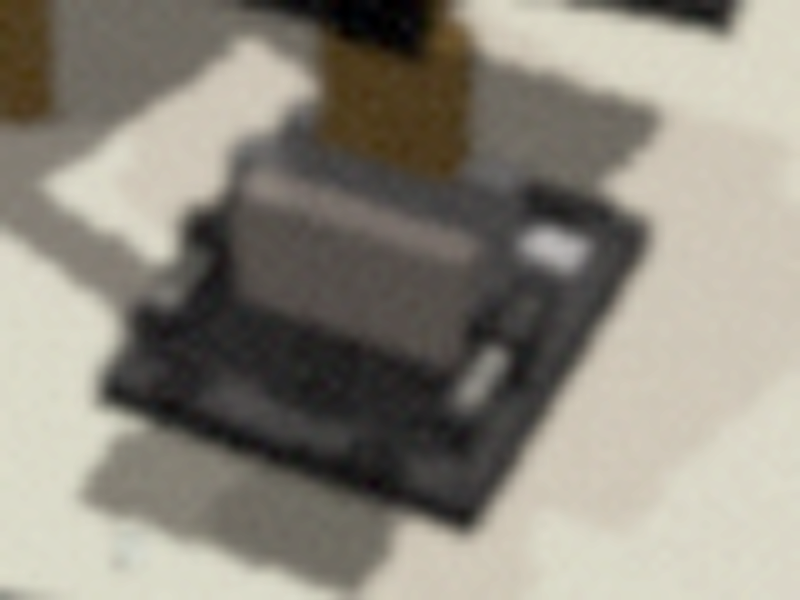

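The crop shows the spacer at (395,100) hanging above jig A, its bottom edge from (330,145) to (465,175) just behind the tile top (240,185)–(480,245). Remaining numbers next.

Run:
```python
from h import *
c=load('scene')
W=cloud(c); p=read_state()['position']
a=np.radians(5.4); X=np.array([np.cos(a),np.sin(a)]);Y=np.array([-np.sin(a),np.cos(a)])
q=np.stack([(W[...,:2]-p[:2])@X,(W[...,:2]-p[:2])@Y,W[...,2]],-1)*1000; q=np.nan_to_num(q,nan=999)
s=q[(q[...,2]>66)&(q[...,2]<94)&(abs(q[...,0])<30)&(abs(q[...,1])<14)]; print('spacer',np.percentile(s,[2,20,50,80,98],axis=0).round(1))
w=q[(q[...,2]>22)&(q[...,2]<42)&(abs(q[...,0])<25)&(q[...,1]<-12)&(q[...,1]>-30)]; print('face',np.percentile(w[:,1],[20,50,80]),np.polyfit(w[:,0],w[:,1],1))
w=q[(q[...,2]>20)&(q[...,2]<54)&(q[...,1]<-12)&(q[...,1]>-30)&(abs(q[...,0])<60)]; print('tile x',np.percentile(w[:,0],[1,4,96,99]))
# edges by eye from crop -> jig frame
for n,u,v,z in (('tile top L',240,190,.05),('tile top R',482,250,.05),('base front',465,525,.0),('base left',105,400,.0),('base right',650,235,.012),('sp bot L',328,147,.0596),('sp bot R',468,176,.0596)):
    w=plane(c,240+u/10,190+v/10,z)[:2]-p[:2]; print(n,(w@X*1000).round(1),(w@Y*1000).round(1))
```

```text
spacer [[-19.5 -10.3  66.2]
 [-12.4  -8.7  72.1]
 [ -0.2  -7.7  80.6]
 [ 11.4  -6.6  87.4]
 [ 15.6   0.7  92.5]]
face [-21.49294991 -20.3412853  -19.53053456] [  0.02698729 -20.43085687]
tile x [-48.78404749 -44.96679108  36.71075491  39.92218419]
tile top L -29.9 -23.2
tile top R 29.6 -16.7
base front 44.2 -54.7
base left -50.0 -55.6
base right 49.6 43.5
sp bot L -13.4 -10.0
sp bot R 20.2 -4.6
```

Spacer face to tile face is 13.0 mm, exactly the centred value, and x is within about 2 mm. I'll go straight down in stages.

Call:
drive_tool(steps=[[6,0,0,0.05,0,0,0],[6,0,0,0.1,0,0,0],[6,0,0,0.15,0,0,0],[6,0,0,0.2,0,0,0],[6,0,0,0.2,0,0,0]])

```text
time_s: 6.7
position: [0.6134, -0.0037, 0.0754]
tcp_rot: [[0.996, 0.094, -0.003], [0.094, -0.996, 0.0], [-0.003, -0.001, -1.0]]
force: [0.6, -0.9, -3.0]
opening: 0.137
grasp_force: 30.0
```

Call:
drive_tool(steps=[[6,0,0,0.05,0,0,0],[6,0,0,0.09,0,0,0],[6,0,0,0.12,0,0,0],[6,0,0,0.14,0,0,0],[6,0,0,0.15,0,0,0],[6,0,0,0.15,0,0,0]])

```text
time_s: 7.3
position: [0.6143, -0.0039, 0.0586]
tcp_rot: [[0.996, 0.094, -0.0], [0.094, -0.996, 0.0], [-0.0, -0.0, -1.0]]
force: [-0.8, -1.2, -2.4]
opening: 0.136
grasp_force: 30.0
```

Bottom should be about 4 mm above the floor. I'll creep down until contact.

Call:
drive_tool(steps=[[6,0,0,0.01,0,0,0],[6,0,0,0.02,0,0,0],[6,0,0,0.025,0,0,0],[6,0,0,0.025,0,0,0]])

```text
time_s: 7.7
position: [0.6143, -0.0039, 0.0557]
tcp_rot: [[0.996, 0.094, -0.0], [0.094, -0.996, 0.0], [-0.0, -0.0, -1.0]]
force: [0.6, 1.3, -1.1]
opening: 0.136
grasp_force: 30.0
```

Call:
drive_tool(steps=[[6,0,0,0.004,0,0,0],[6,0,0,0.007,0,0,0],[6,0,0,0.007,0,0,0]])

```text
time_s: 8.0
position: [0.6143, -0.0039, 0.0549]
tcp_rot: [[0.996, 0.094, -0.0], [0.094, -0.996, 0.0], [-0.0, -0.0, -1.0]]
force: [0.1, 0.2, -2.1]
opening: 0.135
grasp_force: 30.0
```

Call:
drive_tool(steps=[[6,0,0,0.004,0,0,0],[6,0,0,0.008,0,0,0],[6,0,0,0.008,0,0,0]])

```text
time_s: 8.3
position: [0.6145, -0.0039, 0.0545]
tcp_rot: [[0.996, 0.094, 0.0], [0.094, -0.996, -0.0], [0.0, 0.0, -1.0]]
force: [-2.0, 0.5, 2.2]
opening: 0.133
grasp_force: 30.0
```

Call:
drive_tool(steps=[[6,0,0,0.003,0,0,0],[6,0,0,0.006,0,0,0],[6,0,0,0.006,0,0,0]])

```text
time_s: 8.6
position: [0.6145, -0.0039, 0.0544]
tcp_rot: [[0.996, 0.094, 0.001], [0.094, -0.996, -0.0], [0.0, 0.0, -1.0]]
force: [-1.7, 0.3, 6.8]
opening: 0.132
grasp_force: 30.0
```

Floor contact at 0.0544, as expected (12 + 42.4 mm). I'll release and rise.

Call:
drive_tool(steps=[[14,0,0,0,0,0,0],[18,0,0,0,0,0,0],[26,0,0,0,0,0,0],[34,0,0,0,0,0,0],[34,0,0,0,0,0,0]])

```text
time_s: 9.1
position: [0.6143, -0.0039, 0.053]
tcp_rot: [[0.996, 0.094, -0.0], [0.094, -0.996, 0.0], [-0.0, -0.0, -1.0]]
force: [0.3, -0.2, 0.2]
opening: 0.359
grasp_force: 0.0
```

Call:
drive_tool(steps=[[34,0,0,-0.1,0,0,0],[34,0,0,-0.25,0,0,0],[34,0,0,-0.5,0,0,0],[34,0,0,-0.75,0,0,0],[34,0,0,-0.75,0,0,0]])

```text
time_s: 9.6
position: [0.6179, -0.0044, 0.1486]
tcp_rot: [[0.995, 0.094, 0.01], [0.094, -0.996, -0.002], [0.01, 0.003, -1.0]]
force: [0.8, -1.1, 0.5]
opening: 0.396
grasp_force: 0.0
```

Call:
drive_tool(steps=[[10,-0.015,0.2,0,0,0,0],[0,-0.015,0.43,0,0,0,0],[0,-0.015,0.43,0,0,0,0],[0,-0.015,0.43,0,0,0,0],[0,-0.015,0.43,0,0,0,0]])

```text
time_s: 10.1
position: [0.6168, -0.0547, 0.1429]
tcp_rot: [[0.996, 0.094, -0.001], [0.094, -0.996, 0.001], [-0.001, -0.001, -1.0]]
force: [0.3, -0.4, -0.5]
opening: 0.043
grasp_force: 0.0
```

Run:
```python
from h import *
a=np.radians(5.4); o=np.array([.6143,-.0039])+np.array([-np.sin(a),np.cos(a)])*-.05
to(*o,.032,5.4); s=read_state()
c=cap('scene'); b=c['color']
cv2.imwrite('pics/jig4.png',cv2.convertScaleAbs(cv2.resize(b[180:255,240:340],(800,600),interpolation=cv2.INTER_CUBIC),alpha=1.6))
```

```text
pos [ 0.6168 -0.0547  0.1429] yaw 5.42 F [ 0.3 -0.4 -0.5] open 0.043 grip 0.0 t 10.1
shift [ 0.0198 -0.0057  0.9241] turn [-0.0006  0.0008  0.0002]
```

View pics/jig4.png

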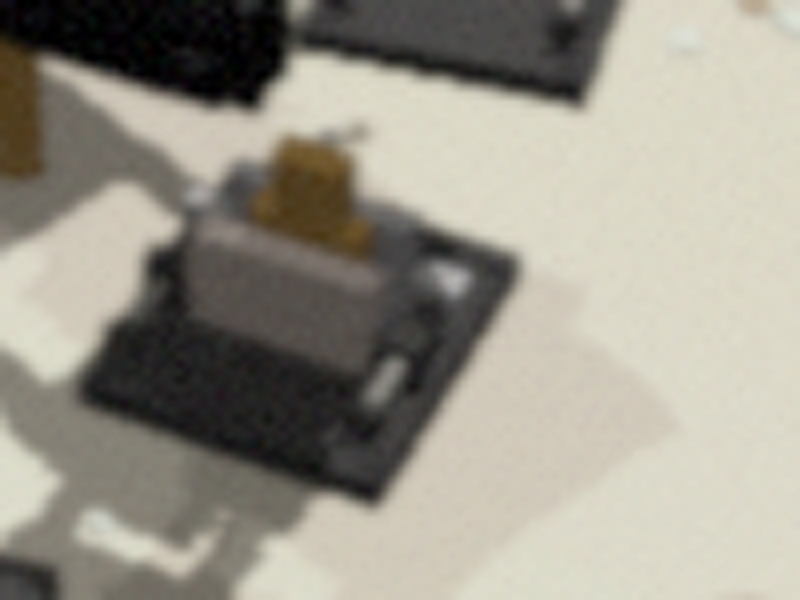

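Spacer stands upright in jig A: tab at (315,170), shoulders just above the tile top, the tile spanning (190,225)–(385,275). Down to pressing height.

Call:
drive_tool(steps=[[0,0.015,-0.005,0.35,0,0,0],[0,0.015,-0.005,0.65,0,0,0],[0,0.015,-0.005,0.85,0,0,0],[0,0.015,-0.005,0.92,0,0,0],[0,0.015,-0.005,0.92,0,0,0],[0,0.015,-0.005,0.92,0,0,0]])

```text
time_s: 10.75
position: [0.6201, -0.0545, 0.0338]
tcp_rot: [[0.995, 0.095, 0.002], [0.095, -0.996, -0.0], [0.002, 0.001, -1.0]]
force: [0.1, 1.0, 0.2]
opening: 0.008
grasp_force: 0.0
```

Call:
drive_tool(steps=[[0,0,-0.03,0,0,0,0],[0,0,-0.06,0,0,0,0],[0,0,-0.08,0,0,0,0],[0,0,-0.08,0,0,0,0],[0,0,-0.08,0,0,0,0]])

```text
time_s: 11.25
position: [0.6184, -0.045, 0.0331]
tcp_rot: [[0.996, 0.094, 0.0], [0.094, -0.996, -0.0], [0.0, 0.0, -1.0]]
force: [-0.4, 0.0, -0.1]
opening: 0.005
grasp_force: 0.0
```

Call:
drive_tool(steps=[[0,0,-0.01,0,0,0,0],[0,0,-0.02,0,0,0,0],[0,0,-0.03,0,0,0,0],[0,0,-0.04,0,0,0,0],[0,0,-0.05,0,0,0,0],[0,0,-0.05,0,0,0,0]])

```text
time_s: 11.85
position: [0.6176, -0.0389, 0.0328]
tcp_rot: [[0.996, 0.094, -0.0], [0.094, -0.996, 0.0], [-0.0, -0.0, -1.0]]
force: [0.5, 0.3, -0.1]
opening: 0.005
grasp_force: 0.0
```

Call:
drive_tool(steps=[[0,0,-0.008,0,0,0,0],[0,0,-0.016,0,0,0,0],[0,0,-0.024,0,0,0,0],[0,0,-0.024,0,0,0,0]])

```text
time_s: 12.25
position: [0.6174, -0.0361, 0.0328]
tcp_rot: [[0.996, 0.094, -0.0], [0.094, -0.996, 0.0], [-0.0, -0.0, -1.0]]
force: [-0.5, 0.1, 0.4]
opening: 0.006
grasp_force: 0.0
```

Call:
drive_tool(steps=[[0,0,-0.008,0,0,0,0],[0,0,-0.016,0,0,0,0],[0,0,-0.024,0,0,0,0],[0,0,-0.024,0,0,0,0]])

```text
time_s: 12.65
position: [0.6171, -0.0332, 0.0329]
tcp_rot: [[0.996, 0.094, -0.0], [0.094, -0.996, 0.0], [-0.0, -0.0, -1.0]]
force: [-0.4, 0.6, -0.1]
opening: 0.004
grasp_force: 0.0
```

Call:
drive_tool(steps=[[0,0,-0.008,0,0,0,0],[0,0,-0.016,0,0,0,0],[0,0,-0.016,0,0,0,0]])

```text
time_s: 12.95
position: [0.6171, -0.0322, 0.0329]
tcp_rot: [[0.996, 0.095, 0.0], [0.095, -0.996, -0.001], [0.0, 0.001, -1.0]]
force: [0.4, -2.9, -0.4]
opening: 0.008
grasp_force: 1.6
```

Call:
drive_tool(steps=[[0,0,-0.008,0,0,0,0],[0,0,-0.016,0,0,0,0],[0,0,-0.016,0,0,0,0]])

```text
time_s: 13.25
position: [0.6169, -0.0301, 0.0329]
tcp_rot: [[0.996, 0.094, 0.0], [0.094, -0.996, -0.001], [0.0, 0.001, -1.0]]
force: [0.2, -5.1, -0.8]
opening: 0.006
grasp_force: 2.5
```

Contact at y≈-0.0325, so flush is expected near -0.0265.

Call:
drive_tool(steps=[[0,0,-0.008,0,0,0,0],[0,0,-0.016,0,0,0,0],[0,0,-0.016,0,0,0,0]])

```text
time_s: 13.55
position: [0.6167, -0.0286, 0.0328]
tcp_rot: [[0.996, 0.095, 0.0], [0.095, -0.996, -0.001], [0.0, 0.001, -1.0]]
force: [-0.5, -5.6, -0.1]
opening: 0.004
grasp_force: 3.1
```

Call:
drive_tool(steps=[[0,0,-0.008,0,0,0,0],[0,0,-0.012,0,0,0,0],[0,0,-0.012,0,0,0,0]])

```text
time_s: 13.85
position: [0.6167, -0.0275, 0.0329]
tcp_rot: [[0.995, 0.095, 0.0], [0.095, -0.995, -0.002], [0.0, 0.002, -1.0]]
force: [-0.5, -7.1, -1.0]
opening: 0.009
grasp_force: 3.7
```

Call:
drive_tool(steps=[[0,0,-0.006,0,0,0,0],[0,0,-0.008,0,0,0,0],[0,0,-0.008,0,0,0,0]])

```text
time_s: 14.15
position: [0.6166, -0.0268, 0.0329]
tcp_rot: [[0.995, 0.095, 0.0], [0.095, -0.995, -0.002], [0.0, 0.002, -1.0]]
force: [0.0, -7.8, -1.2]
opening: 0.007
grasp_force: 3.9
```

Call:
drive_tool(steps=[[0,0,-0.004,0,0,0,0],[0,0,-0.008,0,0,0,0],[0,0,-0.008,0,0,0,0]])

```text
time_s: 14.45
position: [0.6166, -0.0262, 0.0329]
tcp_rot: [[0.995, 0.095, 0.0], [0.095, -0.995, -0.003], [0.0, 0.003, -1.0]]
force: [-1.1, -9.0, -1.1]
opening: 0.003
grasp_force: 4.5
```

Call:
drive_tool(steps=[[0,0,-0.004,0,0,0,0],[0,0,-0.008,0,0,0,0],[0,0,-0.008,0,0,0,0]])

```text
time_s: 14.75
position: [0.6166, -0.0261, 0.0329]
tcp_rot: [[0.995, 0.096, 0.001], [0.096, -0.995, -0.004], [0.0, 0.004, -1.0]]
force: [-0.8, -11.6, -2.0]
opening: 0.008
grasp_force: 5.7
```

The tile has stopped at 6.4 mm of travel and the force is rising. I'll load it up to roughly 20 N.

Call:
drive_tool(steps=[[0,0,-0.006,0,0,0,0],[0,0,-0.012,0,0,0,0],[0,0,-0.018,0,0,0,0],[0,0,-0.018,0,0,0,0],[0,0,-0.018,0,0,0,0]])

```text
time_s: 15.25
position: [0.6166, -0.0261, 0.0329]
tcp_rot: [[0.995, 0.096, 0.001], [0.096, -0.995, -0.007], [0.0, 0.007, -1.0]]
force: [-1.0, -16.9, -0.9]
opening: 0.009
grasp_force: 8.6
```

Run:
```python
from h import *
c=cap('scene'); b=c['color']; s=read_state(); print(s['position'],s['force'])
cv2.imwrite('pics/jig5.png',cv2.convertScaleAbs(cv2.resize(b[170:245,240:340],(800,600),interpolation=cv2.INTER_CUBIC),alpha=1.6))
```

```text
[ 0.61660093 -0.0261093   0.03293362] [ -0.8604431  -17.13371681  -0.70861324]
```

View pics/jig5.png

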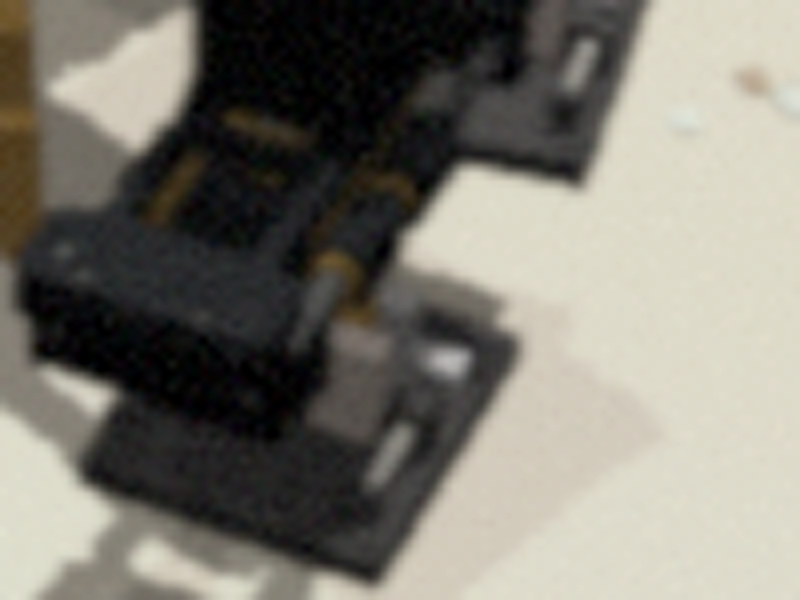

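The gripper hides most of the stack, but the shoulder at (360,305) sits directly behind the tile (350,370). The tool hasn't moved while the force rose from 11.6 to 17 N, so the stack is closed. A touch more push, then I'll hand in.

Call:
drive_tool(steps=[[0,0,-0.006,0,0,0,0],[0,0,-0.012,0,0,0,0],[0,0,-0.012,0,0,0,0],[0,0,-0.012,0,0,0,0],[0,0,-0.012,0,0,0,0]])

```text
time_s: 15.8
position: [0.6166, -0.0261, 0.033]
tcp_rot: [[0.995, 0.097, 0.001], [0.097, -0.995, -0.009], [0.0, 0.009, -1.0]]
force: [-1.8, -22.0, -1.3]
opening: 0.006
grasp_force: 10.5
```

Run:
```python
from h import *
s=read_state(); print(s['position'],s['force']); print(order.hand_in())
```

```text
[ 0.61663555 -0.02607552  0.03296328] [ -1.82111411 -21.96517683  -1.34534123]
the job is handed in; nothing more can be done
None
```

I put the spacer in jig A (the middle, wide one), let go, and handed the job in at 15.8 s with the tile still pressed at about 22 N; the tile stopped after about 6.4 mm (flush is 6 mm), though the gripper hid most of the stack from the camera.

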